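Clear the spent core out of the job-label printer

ROBOT

A 7-joint arm with a two-finger parallel gripper is mounted at the origin on the work surface. World frame = base frame: x ahead of the robot, y to its left, z up, the work surface at z = 0. Lengths are in m, angles in degrees, forces in N, time in s.
With the tool pointing down it reaches from about 0.425 to 0.875 m from the base axis. Payload 4.7 kg.
Tool frame: the origin (TCP) lies on the centre line of the jaws, within the pads' length; the fingertips stand 25 mm ahead of it and the grasp point (between the pads) lies 6 mm ahead of it; z points along the fingers, y is the direction in which the jaws open and shut (so a half turn about z gives the same grasp; the last joint's range is limited). The gripper opens to 87 mm and grips with 3 to 60 N. Pads are 19 mm wide; open, the fingers measure 117 mm over their backs; the gripper's body (75 mm by 190 mm) begins 51 mm behind the grasp point.
Start: joints at [65.667, 18.392, -4.016, 83.108, 1.295, 78.541, -3.26], TCP at [0.276, -0.588, 0.248] pointing down, gripper open.
Joint ranges: [-163.93, 163.93], [-17.29, 119.83], [-79.2, 71.16], [3.27, 140.29], [-89.18, 269.18], [5.43, 117.66], [-154.24, 154.24]. Speed limits (degrees/s): [147.25, 147.25, 180, 180, 180, 180, 180].

INTERFACE

Orientations are given as [roll, pitch, yaw] about the fixed x, y, z axes, in that order (R = Rz(yaw) Ry(pitch) Rx(roll)).
In Python, from cell import env gives the robot as it stands.
- The arm moves only by the shell command python3 -m creep 'ROWS' [OPENING] [FORCE]. ROWS is JSON, a list of rows, each an object of numbers: "tx", "ty", "tz": the shift along the tool's x, y, z in m; "rx", "ry", "rz": the turn, a rotation vector about the tool's x, y, z in degrees. In form: [{"tx": .., "ty": .., "tz": .., "rx": .., "ry": .., "rz": ..}, ...]. A call has 1 to 20 rows; each row shifts and turns the commanded pose from where the row before left it, along the tool's axes as they then stand; what a row does not reach is not made up. A row lasts 1/8 s, in which the tool goes at most 62.5 mm and 10.7 degrees, less where a joint would pass 70% of its speed; a pose out of reach is approached as far as the arm can. A call is refused whole if a number of a shift passes 0.0625 or a number of a turn 10.7, either way. A call with a gripper value outside its range is refused whole. OPENING is the finger opening in m, from 0 to 0.087, set as the call begins (- or left out, the last holds). The fingers move at their own pace and stop on an object; FORCE is the grip in N (left out, the last holds). Time passes only in rows, so rows that do not move let the fingers close. It gives the time, the measured TCP pose, the force and the opening at its end, in the units of the state.
- env.get_obs(): the state, without advancing time (a new reading comes with each control period).
- env.read_camera(name): name is "scene" or "top"; returns a dict with "pixels" (400x640x3 uint8, red, green, blue), "intrinsics" (3x3 intrinsics, pixels), "R" (3x3) and "t" (3): a world point X has camera coordinates R X + t. Camera axes: x right, y down, z forward; pixel columns grow to the right and rows downward; lengths in m; the calibration is good to about 2 mm. A picture is of the moment at which its call begins. There is no depth.
- env.sign_off(): hands the job in, once; it reports no verdict.
The state is a dict: "time_s": time; "qpos": joint angles; "joint_velocities": joint speeds; "effort": joint torques, N m; "tool_pos": TCP position; "tool_rot": TCP orientation; "force": force on the tool from outside, world axes, zero at the start; "wrist_torque": the same for the moment, N m; "grip_width": finger opening in m.
Only numpy, scipy, OpenCV 4.12 (cv2) and the standard library are available. Lean on these libraries where they do the work, as an engineer would, in place of code of your own. Each camera call takes 0.05 s, during which the arm holds its last target.

TASK

The label printer has run out. Press its green release button so that the sprung lid pops up, swing the lid gently the rest of the way back until it stands steady on its stop, then take the spent cardboard core out and drop it in the round waste bin. Leave the printer standing open for a new roll and do not disturb the other things on the counter.

Things in the scene. Friction and masses are not known exactly. Their poses are not given: they have to be found in the camera images.
- printer: Desktop label printer, light grey tub, white lid, fixed to the counter; 250 mm deep (its x) x 176 mm wide (its y), 147 mm high with the lid shut. Origin: centre of the underside; +x points from front to hinge, z up. Front deck: x -125 to -74 mm, top at z = 100 mm. Behind it the open media well; side walls up to z = 98 mm, rear housing (x 97 to 125 mm) 92 mm high.
- well_floor (a point): Middle of the media well's flat floor, 22 mm above the counter, 5 mm ahead of the printer's origin. Seen from here the well runs from x -69 to +102 mm and y -64 to +64 mm. Two blue guide plates stand at y = +-45 mm, x -37 to +37 mm, 40 mm above the floor; four ribs 7 mm high at x = +-17, y = +-33 mm keep the core from rolling; the middle is clear for fingers.
- release_top (a point): Centre of the top of the green release button, 26 mm (printer x) x 40 mm (printer y), on the front deck: 101 mm ahead of the printer's origin, 55 mm to its -y side, 108 mm above the counter, 8 mm proud of the deck. Pressed straight down: spring about 2 N at first, 5 N fully down (6 mm). The lid's front wall stands 29 mm behind this point.
- release (a joint): Travel of the release button in m: 0 up, 0.006 fully pressed; the latch lets go at about 0.004. It springs back up when let go.
- cover (a joint): Lid angle: 0 shut and latched, about 0.6 rad where sprung pins leave it after the release is pressed (front edge 95 mm up), 1.85 rad (106 degrees) on its rear stop. 172 mm long from hinge to lower front edge, 176 mm wide, 46 mm deep shell, 0.26 kg, damped hinge. Let go below 1.1 rad it sinks back onto the pins; past 1.3 its weight carries it to the stop, where it stays.
- cover_edge (a point): Middle of the lower edge of the lid's sloping front wall (moves with the lid), 168 mm from the hinge line. White lid with a clear window; wide open it stands wholly behind the hinge line.
- cover_hinge (a point): Middle of the lid's hinge line, 100 mm behind the printer's origin and 100 mm above the counter; the line runs along the printer's y.
- core_center (a point): Spent core: brown cardboard tube with a white paper stripe, 31 mm in diameter, 80 mm long, 30 g. This point is the middle of its axis; its y axis is the tube's axis. It lies in the printer's well along the printer's y, about 5 mm ahead of the printer's origin, its centre 38 mm above the counter.
- bin_mouth (a point): Centre of the mouth of the small round white waste bin with a blue rim, 125 mm high, 154 mm across inside at the mouth, 118 mm across the inner floor, 3 mm wall, fixed to the counter.
- spectacles: Bystander: brown spectacles standing with temples open, 140 mm wide, 145 mm long, 44 mm high; origin under the middle of the front.
- pliers: Bystander: blue-handled pliers lying flat, 150 mm long; origin under the pivot.
- screwdriver: Bystander: small red screwdriver lying flat, 130 mm long.
- fresh_roll: Bystander: new white label roll standing on end, 90 mm in diameter, 80 mm high; origin at the centre of its underside.
- lens_box: Bystander: stack of white and blue lens boxes, 75 x 75 x 60 mm; origin at the centre of its underside.
- spray: Bystander: blue lens-cleaner spray bottle, 54 mm in diameter, 158 mm high; origin at the centre of its underside.

How it is judged (in metres and radians):
On the way, in this order (a step that is already met when the one before it is completed fails the run):
1. the latch is released and the lid has popped up off it (value of joint cover above 0.4 rad), for 0.1 s.
2. the lid stands on its rear stop and is still, with the core still in the well (value of joint cover above 1.75 rad and velocity of joint cover between -0.1 and 0.1 rad/s and distance of core_center from where it was at the start of the episode below 0.03 m), for 0.3 s.
3. the core is lifted clear of the printer (height (world z) of core_center above 0.11 m), for 0.1 s.
At the end, for the whole second after the job is handed in: The lid stands open on its rear stop (over 1.75 of 1.85 rad) and still, the release button is up again, and the core lies at rest inside the waste bin (centre under 75 mm from the bin's axis and below 90 mm) (value of joint cover above 1.75 rad and velocity of joint cover between -0.1 and 0.1 rad/s and value of joint release below 0.002 m and horizontal distance between core_center and bin_mouth below 0.075 m and height (world z) of core_center below 0.09 m and linear speed of core below 0.05 m/s); the robot touches nothing.
It fails at once if the lid is thrown back (faster than 3 rad/s in the last part of its swing, past 1.2 rad) (value of joint cover above 1.2 rad and velocity of joint cover above 3 rad/s).
It fails at once if another thing on the counter is pushed more than 30 mm or knocked over (distance of any of spectacles, pliers, screwdriver, fresh_roll, lens_box, spray from where it was at the start of the episode above 0.03 m or angle between any of spray, fresh_roll, lens_box, spectacles's own z axis and vertical above 0.5 rad).
It also fails if it takes over 64 s, if anything falls off the work surface, if the arm or the gripper's body presses on something with over 40 N, if the wrist force passes 120 N, or if a joint passes its speed limit or range.

## Working session

There is one attempt and no reset: what is moved stays moved. The work goes in short steps, Python scripts to look and compute and a shell command to move; the robot and the scene stay as the last step left them, time stands still between calls to the robot, and variables do not carry over. Pictures are saved under pics/ and viewed, and the job is handed in when it is done.

```bash
mkdir -p pics; ls
python3 - <<'E'
from cell import env
import cv2,json
o=env.get_obs();print(o)
for n in("scene","top"):
    c=env.read_camera(n);cv2.imwrite(f"pics/{n}0.png",c["pixels"][:,:,::-1]);print(n,c["intrinsics"],c["R"],c["t"])
E
```

```text
pics
{'time_s': 0.0, 'qpos': array([65.66722357, 18.43949374, -4.01557399, 83.17588846,  1.29533375,
       78.53987729, -3.25955833]), 'joint_velocities': array([-0.05235239,  0.0915111 , -0.01736414, -0.03121651, -0.09927766,
       -0.01036561,  0.06312883]), 'effort': array([-8.51415225e-04, -4.91293252e+01, -4.04530624e-01, -3.12525594e+01,
       -6.39201910e-02,  4.37994674e-02,  1.76368476e-04]), 'tool_pos': array([ 0.2758856 , -0.58798446,  0.24644791]), 'tool_rot': array([-1.79890003e+02,  6.06918200e-03,  2.51431024e+01]), 'force': array([-0.04428484,  0.40173648, -0.3171816 ]), 'wrist_torque': array([-0.04369689, -0.0014136 ,  0.02743425]), 'grip_width': 0.08686031350400578}
scene [[510.73096391   0.         314.82576911]
 [  0.         510.73096391 206.65533635]
 [  0.           0.           1.        ]] [[ 0.83829604  0.54485707 -0.01976172]
 [ 0.38663183 -0.61963114 -0.68306155]
 [-0.38441589  0.56496729 -0.73009341]] [-0.41809545 -0.12984067  1.76861039]
top [[391.84924643   0.         323.76115299]
 [  0.         391.84924643 204.91073797]
 [  0.           0.           1.        ]] [[ 1.30079118e-02 -9.99915380e-01 -1.64360802e-04]
 [-9.98522386e-01 -1.29811165e-02 -5.27686935e-02]
 [ 5.27620946e-02  8.50528453e-04 -9.98606748e-01]] [0.01324972 0.50343887 1.17200463]
```

View pics/scene0.png

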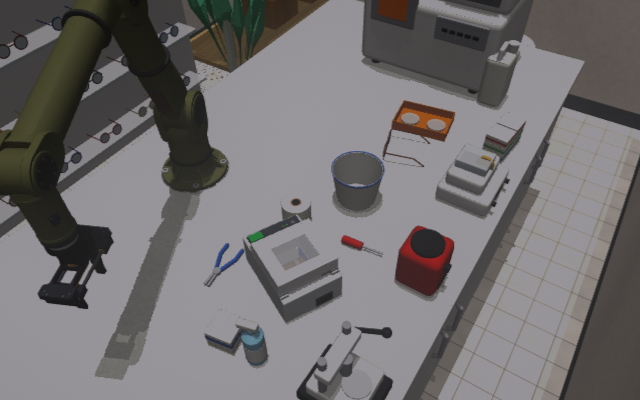

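View pics/top0.png

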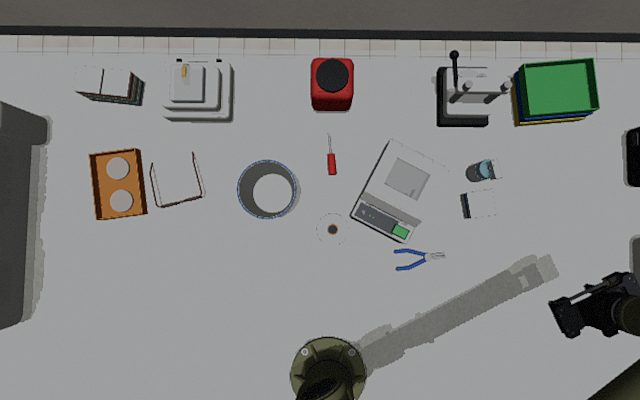

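The top view shows the printer around (395,195) with its green button near (401,231). The bin is at (267,190), the fresh roll at (332,229) and the pliers at (418,260). The spray and lens box are at (480,185). I'll enlarge the printer and bin.

Run:
```python
import cv2
a=cv2.imread("pics/top0.png")[125:275,320:500];cv2.imwrite("pics/t1.png",cv2.resize(a,None,fx=4,fy=4,interpolation=cv2.INTER_CUBIC))
a=cv2.imread("pics/scene0.png")[205:325,200:360];cv2.imwrite("pics/s1.png",cv2.resize(a,None,fx=5,fy=5,interpolation=cv2.INTER_CUBIC))
a=cv2.imread("pics/top0.png")[145:235,220:320];cv2.imwrite("pics/t2.png",cv2.resize(a,None,fx=5,fy=5,interpolation=cv2.INTER_CUBIC))
```

```text
(no output)
```

View pics/t1.png

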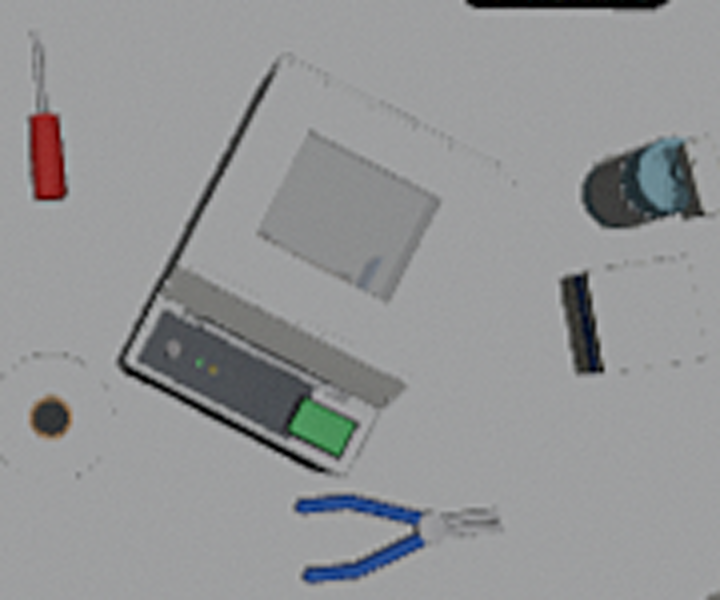

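View pics/s1.png

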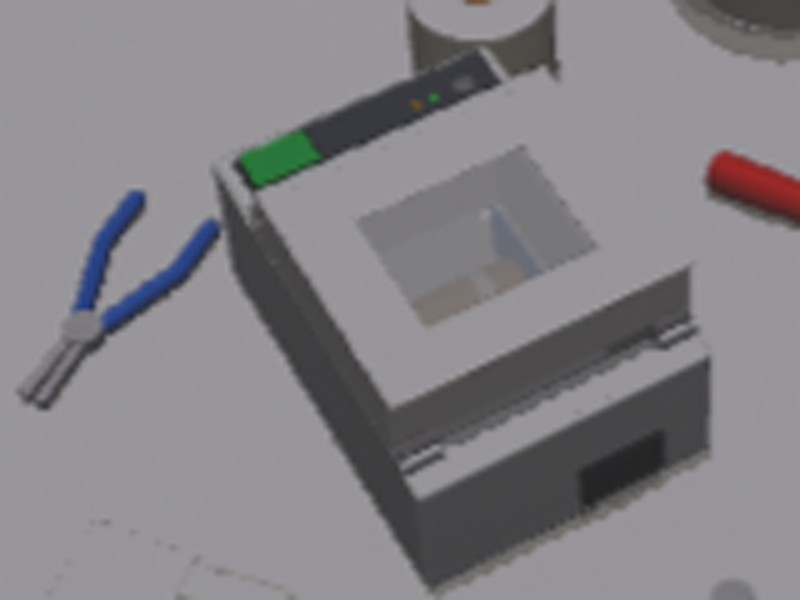

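View pics/t2.png

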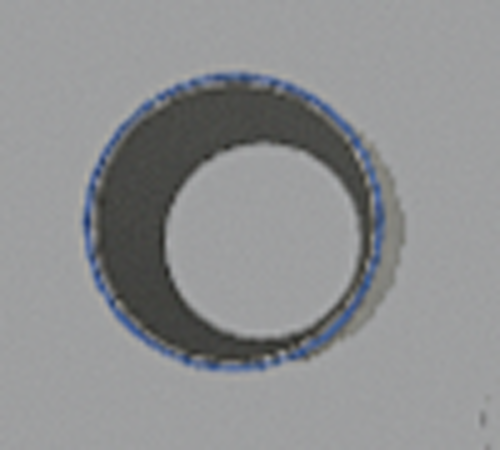

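```bash
cat > h.py <<'E'
import numpy as np
from scipy.optimize import least_squares
K={"scene":np.array([[510.73096391,0,314.82576911],[0,510.73096391,206.65533635],[0,0,1]]),"top":np.array([[391.84924643,0,323.76115299],[0,391.84924643,204.91073797],[0,0,1]])}
R={"scene":np.array([[0.83829604,0.54485707,-0.01976172],[0.38663183,-0.61963114,-0.68306155],[-0.38441589,0.56496729,-0.73009341]]),
"top":np.array([[1.30079118e-02,-9.99915380e-01,-1.64360802e-04],[-9.98522386e-01,-1.29811165e-02,-5.27686935e-02],[5.27620946e-02,8.50528453e-04,-9.98606748e-01]])}
T={"scene":np.array([-0.41809545,-0.12984067,1.76861039]),"top":np.array([0.01324972,0.50343887,1.17200463])}
def proj(n,X):
    p=(np.atleast_2d(X)@R[n].T+T[n])@K[n].T; return p[:,:2]/p[:,2:]
def atz(n,uv,z):
    d=R[n].T@np.linalg.inv(K[n])@np.array([uv[0],uv[1],1.]); c=-R[n].T@T[n]
    return c+d*(z-c[2])/d[2]
def crop(u,s,o): return (np.array(u)+.5)/s-.5+np.array(o)
E
python3 - <<'E'
from h import *
bt=[(-88,-35),(-88,-75),(-114,-75),(-114,-35)]
P=[];
for p,b in zip([(307,395),(358,425),(340,459),(289,432)],bt): P.append(("top",crop(p,4,(320,125)),(*b,108)))
for p,b in zip([(302,130),(322,158),(255,188),(236,160)],[bt[0],bt[1],bt[1],bt[1]]): pass
# scene order: rear+y, ... 
for p,b in zip([(302,130),(322,158),(255,188),(236,160)],[bt[3],bt[0],bt[1],bt[2]]): P.append(("scene",crop(p,5,(200,205)),(*b,108)))
P+= [("top",crop((122,365),4,(320,125)),(-125,88,100)),("top",crop((343,475),4,(320,125)),(-125,-88,100)),
("scene",crop((435,590),5,(200,205)),(125,-88,0)),("scene",crop((710,455),5,(200,205)),(125,88,0))]
def w(x,q):
    q=np.array(q)/1000;c,s=np.cos(x[2]),np.sin(x[2]);return np.array([x[0]+c*q[0]-s*q[1],x[1]+s*q[0]+c*q[1],q[2]])
def f(x): return np.concatenate([proj(n,w(x,q))[0]-p for n,p,q in P])
r=least_squares(f,[.5,-.2,-.5],loss="soft_l1");x=r.x
print(x,np.degrees(x[2]));print(f(x).reshape(-1,2).round(1))
for nm,q in dict(button=(-101,-55,108),edge=(-68,0,100),hinge=(100,0,100),core=(-5,0,38)).items(): print(nm,w(x,q))
c=[atz("top",crop(p,5,(220,145)),.125) for p in [(237,72),(237,369),(85,222),(382,222)]]
print("bin",[(c[0]+c[1])/2,(c[2]+c[3])/2, c[0]-c[1],c[2]-c[3]])
np.save("pose.npy",x)
for nm,p,z in [("roll",(50,417),.08),("spray",(655,180),.15),("boxc",(640,320),.06)]: print(nm,atz("top",crop(p,4,(320,125)),z))
E
```

```text
[ 0.54365424 -0.1882984  -0.45677807] -26.17145581278373
[[-0.6  0.1]
 [-0.4 -0.9]
 [-0.1 -1. ]
 [-0.2 -0.8]
 [-0.7 -0.4]
 [-0.5  0.1]
 [-0.1  0. ]
 [-0.4 -0.6]
 [-0.1 -0.5]
 [ 1.   0.6]
 [-0.7  0.8]
 [ 0.3 -1.7]]
button [ 0.42875071 -0.19311276  0.108     ]
edge [ 0.48262572 -0.1583064   0.1       ]
hinge [ 0.63340206 -0.23240428  0.1       ]
core [ 0.53916685 -0.18609311  0.038     ]
bin [array([0.5401891 , 0.17610971, 0.125     ]), array([0.53900927, 0.17800852, 0.125     ]), array([0.16363913, 0.00337997, 0.        ]), array([-0.0021188,  0.1630649,  0.       ])]
roll [ 0.43173628 -0.00494471  0.08      ]
spray [ 0.59655548 -0.40811242  0.15      ]
boxc [ 0.50747425 -0.43304899  0.06      ]
```

```bash
cat >> h.py <<'E'
from scipy.spatial.transform import Rotation as Ro
PX=np.load("pose.npy")
def w(q,x=PX):
    q=np.array(q)/1000;c,s=np.cos(x[2]),np.sin(x[2]);return np.array([x[0]+c*q[0]-s*q[1],x[1]+s*q[0]+c*q[1],q[2]])
def toolR(tilt): # fingers tilted forward (printer +x) by tilt deg from straight down, tool y = -printer y
    return Ro.from_euler("z",PX[2])*Ro.from_euler("y",-tilt,degrees=True)*Ro.from_euler("x",180,degrees=True)
def togo(pos,rot):
    from cell import env
    o=env.get_obs(); r=Ro.from_euler("xyz",o["tool_rot"],degrees=True)
    d=np.array(pos)-o["tool_pos"]
    print("t",round(o["time_s"],2),"pos",o["tool_pos"].round(4),"F",o["force"].round(1),"shift now-axes",r.inv().apply(d).round(4),"shift target-axes",rot.inv().apply(d).round(4),"turn",(r.inv()*rot).as_rotvec(degrees=True).round(2))
E
python3 -c "
from h import *
print(toolR(30).as_matrix()[:,2])
p=w((-104,-55,108+25+25));togo(p,toolR(0))"
python3 -m creep '[{"rz":10.25},{"rz":10.25},{"rz":10.25},{"rz":10.25},{"rz":10.25}]' 0 20
python3 -c "
from h import *
p=w((-104,-55,108+25+25));togo(p,toolR(0))"
```

```text
[ 0.44873911 -0.2205294  -0.8660254 ]
t 0.1 pos [ 0.2759 -0.588   0.2466] F [ 0.4  0.  -0.5] shift now-axes [ 0.3043 -0.2947  0.089 ] shift target-axes [-0.04   -0.4218  0.0886] turn [-9.000e-02  5.000e-02  5.131e+01]
t 0.1 pos [ 0.2759 -0.588   0.2466] F [ 0.4  0.  -0.5] shift now-axes [ 0.3043 -0.2947  0.089 ] shift target-axes [-0.04   -0.4218  0.0886] turn [-9.000e-02  5.000e-02  5.131e+01]$[0]: bad value
```

```bash
python3 -m creep '[{"tx":0,"ty":0,"tz":0,"rx":0,"ry":0,"rz":10.25},{"tx":0,"ty":0,"tz":0,"rx":0,"ry":0,"rz":10.25},{"tx":0,"ty":0,"tz":0,"rx":0,"ry":0,"rz":10.25},{"tx":0,"ty":0,"tz":0,"rx":0,"ry":0,"rz":10.25},{"tx":0,"ty":0,"tz":0,"rx":0,"ry":0,"rz":10.25}]' 0 20
python3 -c "
from h import *
p=w((-104,-55,108+25+25));togo(p,toolR(0))"
```

```text
time_s: 0.72
tool_pos: [0.276, -0.5881, 0.2469]
tool_rot: [-180.0, 0.1, -26.4]
force: [-0.8, 0.3, -0.7]
grip_width: 0.0453
t 0.72 pos [ 0.276  -0.5881  0.2469] F [-0.8  0.3 -0.7] shift now-axes [-0.0421 -0.4216  0.0892] shift target-axes [-0.0402 -0.4219  0.0889] turn [-0.04  0.05 -0.27]
```

```bash
python3 -m creep '[{"tx":-0.005,"ty":-0.03,"tz":0,"rx":0,"ry":0,"rz":0},{"tx":-0.005,"ty":-0.05,"tz":0,"rx":0,"ry":0,"rz":0},{"tx":-0.005,"ty":-0.05,"tz":0,"rx":0,"ry":0,"rz":0},{"tx":-0.005,"ty":-0.05,"tz":0,"rx":0,"ry":0,"rz":0},{"tx":-0.005,"ty":-0.05,"tz":0,"rx":0,"ry":0,"rz":0},{"tx":-0.005,"ty":-0.05,"tz":0,"rx":0,"ry":0,"rz":0},{"tx":-0.005,"ty":-0.05,"tz":0,"rx":0,"ry":0,"rz":0},{"tx":-0.005,"ty":-0.05,"tz":0,"rx":0,"ry":0,"rz":0},{"tx":0,"ty":-0.042,"tz":0.02,"rx":0,"ry":0,"rz":0},{"tx":0,"ty":0,"tz":0.03,"rx":0,"ry":0,"rz":0},{"tx":0,"ty":0,"tz":0.02,"rx":0,"ry":0,"rz":0},{"tx":0,"ty":0,"tz":0,"rx":0,"ry":0,"rz":0},{"tx":0,"ty":0,"tz":0,"rx":0,"ry":0,"rz":0}]' 
python3 -c "
from h import *
p=w((-104,-55,108+25));togo(p,toolR(0))
from cell import env
import cv2
cv2.imwrite('pics/a1.png',cv2.resize(env.read_camera('top')['pixels'][125:275,300:500,::-1],None,fx=3,fy=3))
cv2.imwrite('pics/a2.png',cv2.resize(env.read_camera('scene')['pixels'][140:340,180:400,::-1],None,fx=3,fy=3))"
```

```text
time_s: 2.35
tool_pos: [0.4263, -0.1921, 0.1783]
tool_rot: [-180.0, -0.0, -26.1]
force: [0.5, -0.4, -0.1]
grip_width: 0.0006
t 2.35 pos [ 0.4263 -0.1921  0.1783] F [ 0.5 -0.4 -0.1] shift now-axes [-0.0004 -0.0002  0.0453] shift target-axes [-0.0003 -0.0002  0.0453] turn [-0.   -0.05  0.05]
```

View pics/a2.png

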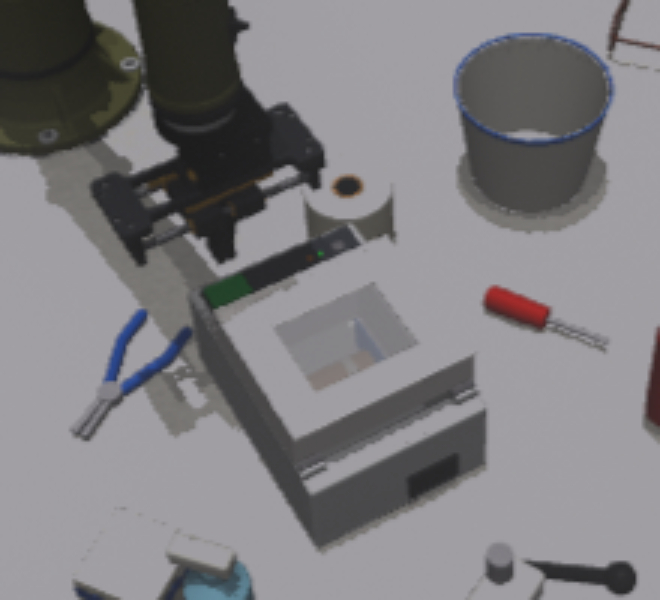

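View pics/a1.png

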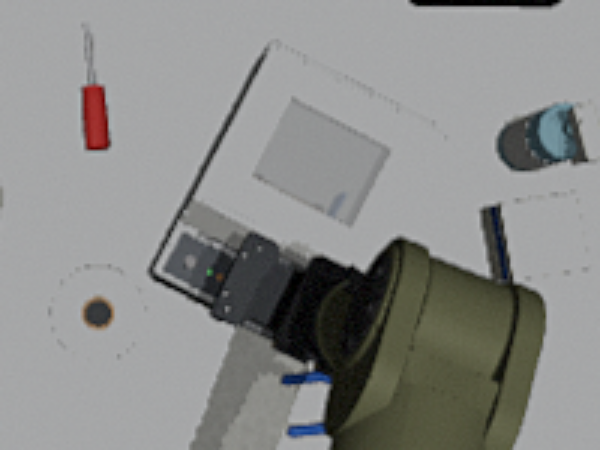

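The closed fingertips at (225,250) in the scene crop stand just above the green button at (228,290). I'll press it now.

```bash
python3 -m creep '[{"tx":0,"ty":0,"tz":0.02,"rx":0,"ry":0,"rz":0},{"tx":0,"ty":0,"tz":0.015,"rx":0,"ry":0,"rz":0},{"tx":0,"ty":0,"tz":0.006,"rx":0,"ry":0,"rz":0},{"tx":0,"ty":0,"tz":0.004,"rx":0,"ry":0,"rz":0},{"tx":0,"ty":0,"tz":0.002,"rx":0,"ry":0,"rz":0},{"tx":0,"ty":0,"tz":0.002,"rx":0,"ry":0,"rz":0},{"tx":0,"ty":0,"tz":0.001,"rx":0,"ry":0,"rz":0},{"tx":0,"ty":0,"tz":0,"rx":0,"ry":0,"rz":0},{"tx":0,"ty":0,"tz":0,"rx":0,"ry":0,"rz":0}]' 
python3 -c "
from h import *
p=w((-104,-55,108+25));togo(p,toolR(0))
from cell import env
import cv2
cv2.imwrite('pics/a3.png',cv2.resize(env.read_camera('scene')['pixels'][140:340,180:400,::-1],None,fx=3,fy=3))"
```

```text
time_s: 3.58
tool_pos: [0.4259, -0.1919, 0.1277]
tool_rot: [180.0, -0.0, -26.1]
force: [-2.8, 0.3, 4.6]
grip_width: 0.0003
t 3.58 pos [ 0.4259 -0.1919  0.1277] F [-2.8  0.3  4.6] shift now-axes [ 0.0001 -0.0002 -0.0053] shift target-axes [ 0.0001 -0.0002 -0.0053] turn [ 0.01 -0.01  0.06]
```

View pics/a3.png

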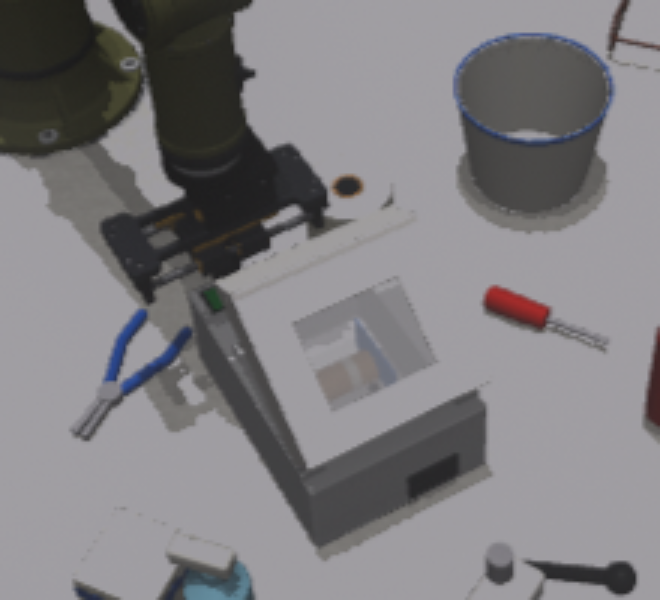

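The lid has lifted off the latch. Its front edge is at about (245,290) to (410,215) and looks close to the gripper, with Fx about −2.8 N. I'll move up and away from it.

```bash
python3 -m creep '[{"tx":-0.004,"ty":0,"tz":-0.006,"rx":0,"ry":0,"rz":0},{"tx":-0.012,"ty":0,"tz":-0.005,"rx":0,"ry":0,"rz":0},{"tx":-0.015,"ty":0,"tz":-0.01,"rx":0,"ry":0,"rz":0},{"tx":-0.015,"ty":0,"tz":-0.015,"rx":0,"ry":0,"rz":0},{"tx":0,"ty":0,"tz":0,"rx":0,"ry":0,"rz":0},{"tx":0,"ty":0,"tz":0,"rx":0,"ry":0,"rz":0}]' 
python3 -c "
from h import *
p=w((-104,-55,108+25));togo(p,toolR(0))
from cell import env
import cv2
cv2.imwrite('pics/a4.png',cv2.resize(env.read_camera('scene')['pixels'][180:330,200:370,::-1],None,fx=4,fy=4,interpolation=2))
cv2.imwrite('pics/a5.png',cv2.resize(env.read_camera('top')['pixels'][125:275,300:500,::-1],None,fx=4,fy=4,interpolation=2))"
```

```text
time_s: 4.38
tool_pos: [0.3844, -0.1716, 0.1632]
tool_rot: [180.0, -0.0, -26.1]
force: [-0.9, 0.2, -1.5]
grip_width: 0.0004
t 4.38 pos [ 0.3844 -0.1716  0.1632] F [-0.9  0.2 -1.5] shift now-axes [ 0.0462 -0.0002  0.0302] shift target-axes [ 0.0463 -0.0003  0.0302] turn [ 0.01 -0.01  0.06]
```

View pics/a4.png

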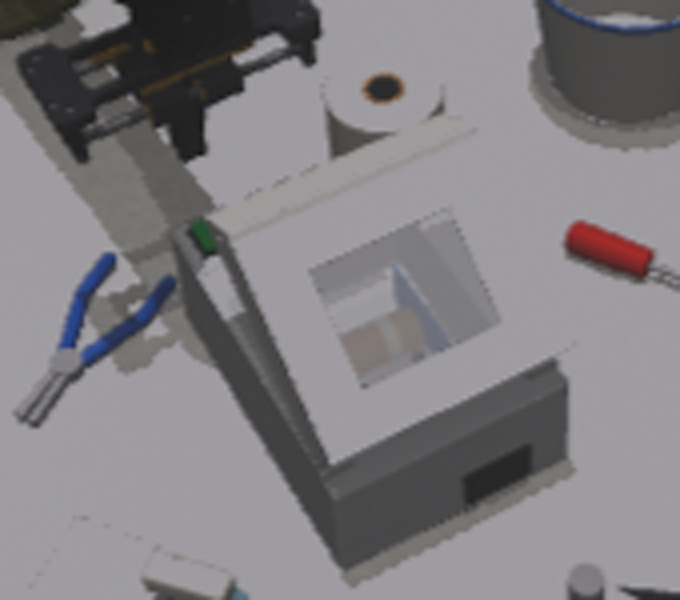

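View pics/a5.png

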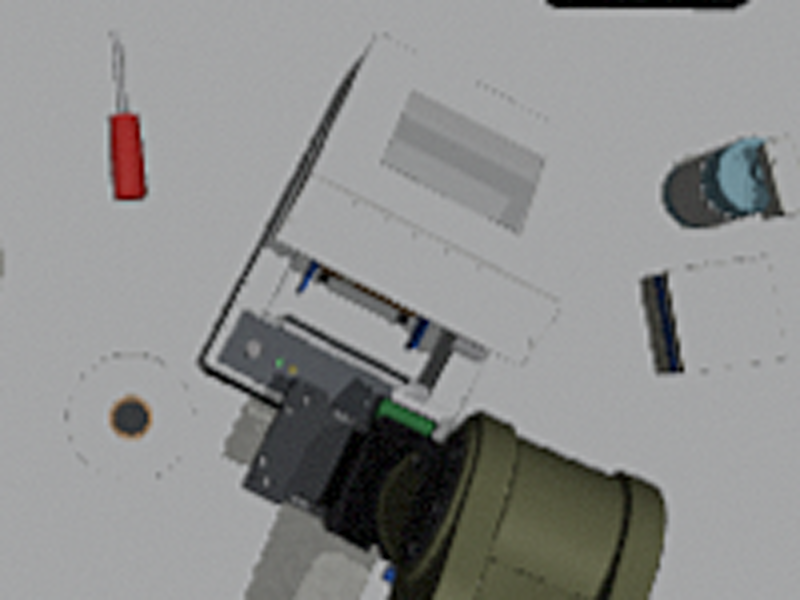

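The lid now stands up. In the top crop its lower front edge runs from (268,240) to (525,362). I'll estimate θ from that.

```bash
cat >> h.py <<'E'
def edge(th,y=0,r=168): return w((100-r*np.cos(th),y,100+r*np.sin(th)))
def push(th,tilt,y=0,past=15,gap=10.5):
    # TCP so that edge lies on finger's forward-upper face, 'past' mm behind the tip, face 'gap' mm from centre line
    a=np.radians(tilt); f=np.array([np.sin(a),0,-np.cos(a)]); n=np.array([np.cos(a),0,np.sin(a)])
    e=np.array([100-172*np.cos(th),y,100+172*np.sin(th)])
    return w(e+f*(past-25)-n*gap)
E
python3 - <<'E'
from h import *
for th in (.5,.55,.6,.65,.7):
    print(th,[(proj("top",edge(th,y,172))[0]-(300,125))*4 for y in (88,-88)])
for th,ti in [(.6,40),(.7,38),(.8,36),(.9,34),(1.0,32),(1.1,30),(1.2,28),(1.3,26),(1.4,24)]:print(th,ti,push(th,ti).round(4))
togo(push(.55,40,gap=20),toolR(40))
E
```

```text
0.5 [array([259.8532768 , 256.49565571]), array([503.16579623, 379.23840895])]
0.55 [array([264.05534333, 249.48436799]), array([509.13271991, 373.07905817])]
0.6 [array([268.53535754, 241.89962993]), array([515.34462679, 366.32607113])]
0.65 [array([273.2844703 , 233.75426246]), array([521.78629898, 358.98908735])]
0.7 [array([278.29232454, 225.06401229]), array([528.4409323 , 351.08065778])]
0.6 40 [ 0.493  -0.1634  0.198 ]
0.7 38 [ 0.5024 -0.168   0.2122]
0.8 36 [ 0.513  -0.1732  0.2253]
0.9 34 [ 0.5246 -0.1789  0.2372]
1.0 32 [ 0.5373 -0.1852  0.2476]
1.1 30 [ 0.5507 -0.1918  0.2567]
1.2 28 [ 0.5649 -0.1988  0.2642]
1.3 26 [ 0.5797 -0.206   0.2701]
1.4 24 [ 0.5949 -0.2135  0.2744]
t 4.47 pos [ 0.3845 -0.1716  0.1629] F [0.7 0.5 0.4] shift now-axes [ 0.0819 -0.0551 -0.0218] shift target-axes [ 0.0767 -0.0552  0.0359] turn [-3.000e-02  4.005e+01  6.000e-02]
```

```bash
python3 -m creep '[{"tx":0,"ty":-0.01,"tz":0,"rx":0,"ry":10,"rz":0},{"tx":0,"ty":-0.015,"tz":0,"rx":0,"ry":10,"rz":0},{"tx":0,"ty":-0.015,"tz":0,"rx":0,"ry":10,"rz":0},{"tx":0,"ty":-0.015,"tz":0,"rx":0,"ry":10,"rz":0},{"tx":0,"ty":0,"tz":0,"rx":0,"ry":0,"rz":0},{"tx":0,"ty":0,"tz":0,"rx":0,"ry":0,"rz":0}]' 
python3 -c "
from h import *
togo(push(.55,40,gap=20),toolR(40))
from cell import env
print(env.get_obs()['qpos'].round(1))"
```

```text
time_s: 5.22
tool_pos: [0.4472, -0.1457, 0.1265]
tool_rot: [178.5, -32.5, -26.1]
force: [1.4, 1.7, 3.9]
grip_width: 0.0003
t 5.22 pos [ 0.4472 -0.1457  0.1265] F [1.4 1.7 3.9] shift now-axes [ 0.0625 -0.0035 -0.0292] shift target-axes [ 0.0658 -0.0043 -0.0208] turn [1.5  7.45 0.14]
[  18.2  -17.2  -10.9  140.2   18.6   27.5 -124. ]
```

```bash
python3 -m creep '[{"tx":0.005,"ty":0,"tz":-0.02,"rx":0,"ry":0,"rz":0},{"tx":0.01,"ty":0,"tz":-0.01,"rx":0,"ry":0,"rz":0},{"tx":0,"ty":0,"tz":0,"rx":0,"ry":0,"rz":0}]' 
python3 -c "
from h import *
togo(push(.55,40,gap=20),toolR(40))
from cell import env
print(env.get_obs()['qpos'].round(1))
import cv2
cv2.imwrite('pics/a6.png',cv2.resize(env.read_camera('scene')['pixels'][140:340,180:400,::-1],None,fx=3,fy=3))"
```

```text
time_s: 5.6
tool_pos: [0.4599, -0.1477, 0.1507]
tool_rot: [178.2, -32.1, -26.3]
force: [-0.8, 0.4, 0.3]
grip_width: 0.0002
t 5.6 pos [ 0.4599 -0.1477  0.1507] F [-0.8  0.4  0.3] shift now-axes [ 0.039  -0.0001 -0.0157] shift target-axes [ 0.0408 -0.0005 -0.0102] turn [1.86 7.85 0.  ]
[  17.1  -17.2   -9.9  136.9   17.5   31.3 -122.6]
```

View pics/a6.png

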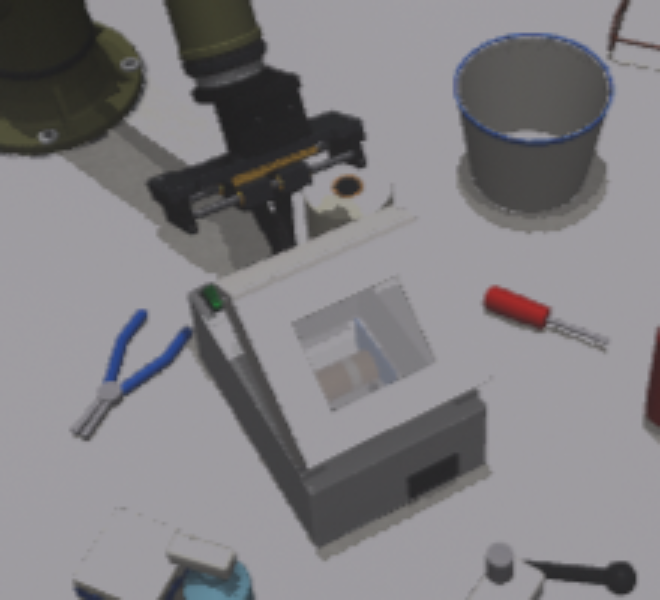

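The fingers are now under and ahead of the lid edge at about (285,240), and the tilt is capped near 32° by joint 2. I'll work out the arc at that tilt.

```bash
python3 -c "
from h import *
togo(push(.6,32,past=18),toolR(32))
p=push(.6,32,past=18)
for th in np.arange(.7,1.51,.1):
    q=push(th,32,past=18);print(round(th,1),q.round(4),toolR(32).inv().apply(q-p).round(4));p=q
"
```

```text
t 5.65 pos [ 0.4592 -0.1474  0.1498] F [-0.5  0.2 -0.7] shift now-axes [ 0.0586  0.     -0.0195] shift target-axes [ 0.0586 -0.0005 -0.0196] turn [ 1.87 -0.07 -0.1 ]
0.7 [ 0.504  -0.1688  0.2112] [ 0.0161 -0.     -0.0061]
0.8 [ 0.5145 -0.174   0.2238] [ 0.0166 -0.     -0.0045]
0.9 [ 0.5261 -0.1797  0.2351] [ 0.017   0.     -0.0028]
1.0 [ 0.5387 -0.1859  0.2451] [ 0.0172  0.     -0.0011]
1.1 [ 0.5521 -0.1924  0.2537] [ 0.0172 -0.      0.0006]
1.2 [ 0.5661 -0.1994  0.2607] [0.017  0.     0.0024]
1.3 [ 0.5808 -0.2065  0.2661] [ 0.0167 -0.      0.004 ]
1.4 [ 0.5958 -0.2139  0.2699] [0.0162 0.     0.0057]
1.5 [ 0.6112 -0.2215  0.2719] [ 0.0156 -0.      0.0073]
```

```bash
python3 -m creep '[{"tx":0.01,"ty":0,"tz":-0.007,"rx":-0.5,"ry":0,"rz":0},{"tx":0.015,"ty":0,"tz":-0.007,"rx":-0.5,"ry":0,"rz":0},{"tx":0.015,"ty":0,"tz":-0.005,"rx":-0.5,"ry":0,"rz":0},{"tx":0.008,"ty":0,"tz":0,"rx":-0.4,"ry":0,"rz":0},{"tx":0,"ty":0,"tz":0,"rx":0,"ry":0,"rz":0},{"tx":0,"ty":0,"tz":0,"rx":0,"ry":0,"rz":0}]' 
python3 -c "
from h import *
togo(push(.6,32,past=18),toolR(32))
from cell import env
print(env.get_obs()['qpos'].round(1))
import cv2
cv2.imwrite('pics/a7.png',cv2.resize(env.read_camera('scene')['pixels'][140:340,180:400,::-1],None,fx=3,fy=3))
cv2.imwrite('pics/a8.png',cv2.resize(env.read_camera('top')['pixels'][125:275,300:500,::-1],None,fx=4,fy=4,interpolation=2))"
```

```text
time_s: 6.4
tool_pos: [0.4874, -0.159, 0.1905]
tool_rot: [176.3, -32.0, -26.1]
force: [-0.4, 0.5, -0.4]
grip_width: 0.0001
t 6.4 pos [ 0.4874 -0.159   0.1905] F [-0.4  0.5 -0.4] shift now-axes [ 0.0112  0.0016 -0.0012] shift target-axes [ 0.0112  0.0015 -0.0013] turn [ 3.72 -0.02  0.04]
[  17.3  -15.3  -10.3  130.5   18.7   36.8 -122.8]
```

View pics/a7.png

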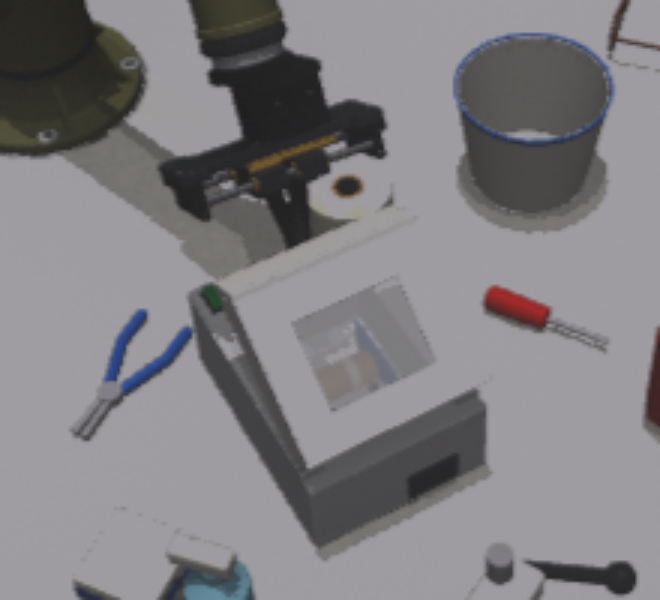

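View pics/a8.png

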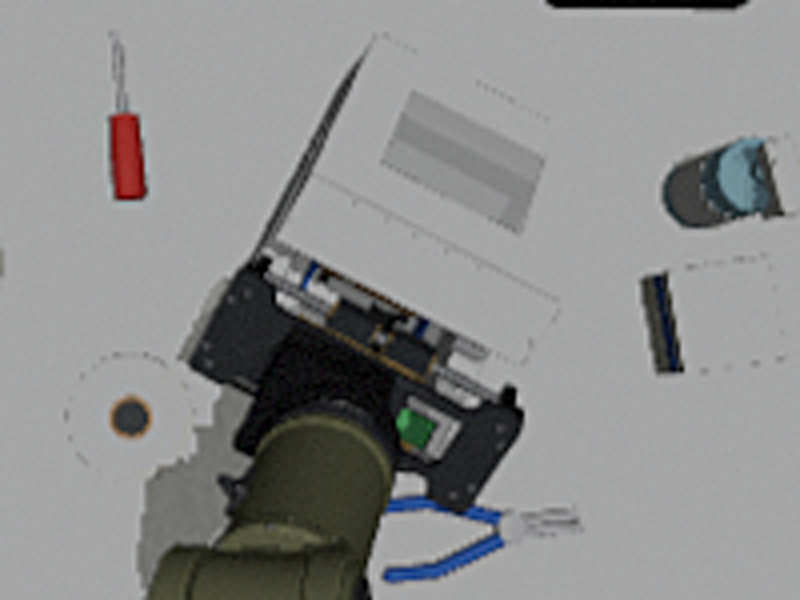

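The fingertips sit just under the lid edge, near (380,318) in the top crop. I'll lift along the arc to about 1.0 rad.

```bash
python3 -m creep '[{"tx":0.006,"ty":0.001,"tz":-0.001,"rx":1,"ry":0,"rz":0},{"tx":0.006,"ty":0,"tz":-0.001,"rx":1,"ry":0,"rz":0},{"tx":0.008,"ty":0,"tz":-0.003,"rx":1,"ry":0,"rz":0},{"tx":0.008,"ty":0,"tz":-0.003,"rx":0.7,"ry":0,"rz":0},{"tx":0.008,"ty":0,"tz":-0.002,"rx":0,"ry":0,"rz":0},{"tx":0.008,"ty":0,"tz":-0.002,"rx":0,"ry":0,"rz":0},{"tx":0.0085,"ty":0,"tz":-0.0015,"rx":0,"ry":0,"rz":0},{"tx":0.0085,"ty":0,"tz":-0.0015,"rx":0,"ry":0,"rz":0},{"tx":0,"ty":0,"tz":0,"rx":0,"ry":0,"rz":0}]' 
python3 -c "
from h import *
togo(push(.9,32,past=18),toolR(32))
from cell import env
import cv2
cv2.imwrite('pics/a9.png',cv2.resize(env.read_camera('scene')['pixels'][140:340,180:400,::-1],None,fx=3,fy=3))
cv2.imwrite('pics/a10.png',cv2.resize(env.read_camera('top')['pixels'][125:275,300:500,::-1],None,fx=4,fy=4,interpolation=2))"
```

```text
time_s: 7.62
tool_pos: [0.5278, -0.1791, 0.2374]
tool_rot: [-180.0, -32.2, -26.1]
force: [-0.5, 0.6, -0.3]
grip_width: 0.0005
t 7.62 pos [ 0.5278 -0.1791  0.2374] F [-0.5  0.6 -0.3] shift now-axes [-0.0023  0.0013  0.0012] shift target-axes [-0.0023  0.0013  0.0012] turn [-0.03 -0.19  0.02]
```

View pics/a9.png

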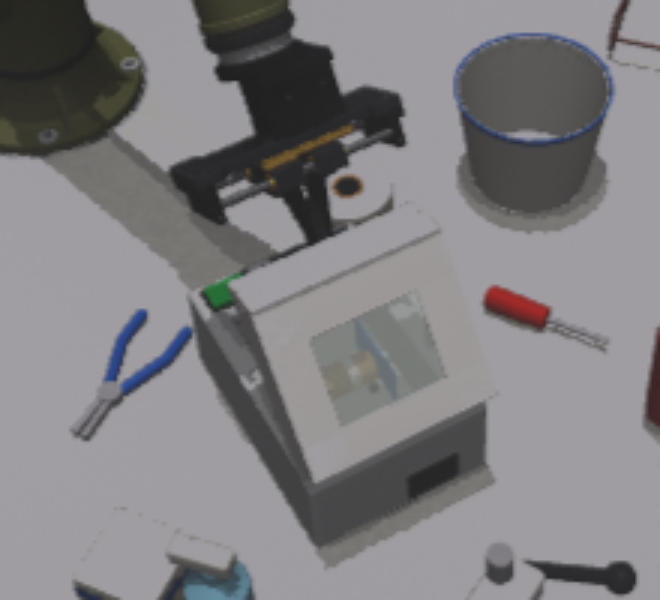

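View pics/a10.png

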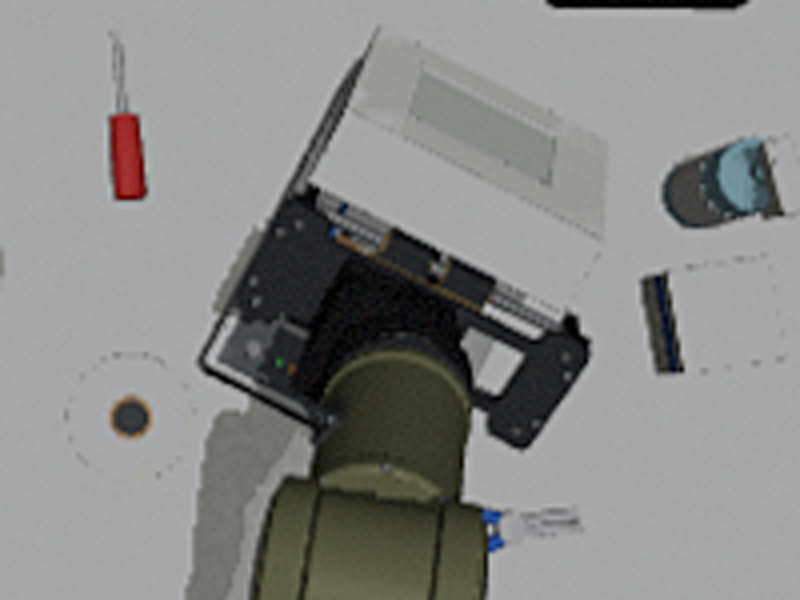

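The lid follows the fingers and is now at about 0.85–0.9 rad. I'll continue along the arc slowly.

```bash
python3 -m creep '[{"tx":0.006,"ty":0,"tz":0,"rx":0,"ry":0,"rz":0},{"tx":0.008,"ty":0,"tz":0,"rx":0,"ry":0,"rz":0},{"tx":0.0085,"ty":0,"tz":0,"rx":0,"ry":0,"rz":0},{"tx":0.0085,"ty":0,"tz":0.0005,"rx":0,"ry":0,"rz":0},{"tx":0.0085,"ty":0,"tz":0.001,"rx":0,"ry":0,"rz":0},{"tx":0.0085,"ty":0,"tz":0.001,"rx":0,"ry":0,"rz":0},{"tx":0.0085,"ty":0,"tz":0.0015,"rx":0,"ry":0,"rz":0},{"tx":0.007,"ty":0,"tz":0.002,"rx":0,"ry":0,"rz":0},{"tx":0.005,"ty":0,"tz":0.002,"rx":0,"ry":0,"rz":0},{"tx":0.005,"ty":0,"tz":0.002,"rx":0,"ry":0,"rz":0},{"tx":0.005,"ty":0,"tz":0.002,"rx":0,"ry":0,"rz":0},{"tx":0,"ty":0,"tz":0,"rx":0,"ry":0,"rz":0}]' 
python3 -c "
from h import *
togo(push(1.4,32,past=18),toolR(32))
from cell import env
import cv2
cv2.imwrite('pics/b1.png',cv2.resize(env.read_camera('scene')['pixels'][140:340,180:400,::-1],None,fx=3,fy=3))
cv2.imwrite('pics/b2.png',cv2.resize(env.read_camera('top')['pixels'][125:275,300:500,::-1],None,fx=4,fy=4,interpolation=2))"
```

```text
time_s: 9.22
tool_pos: [0.5926, -0.2112, 0.2681]
tool_rot: [180.0, -32.1, -26.1]
force: [-0.4, 0.4, 0.2]
grip_width: 0.0006
t 9.22 pos [ 0.5926 -0.2112  0.2681] F [-0.4  0.4  0.2] shift now-axes [0.0045 0.001  0.0007] shift target-axes [0.0045 0.001  0.0006] turn [-0.   -0.11  0.02]
```

View pics/b1.png

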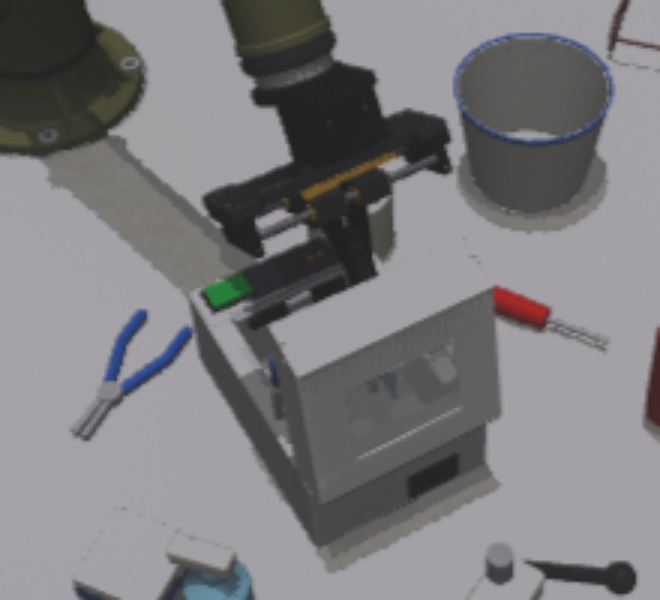

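View pics/b2.png

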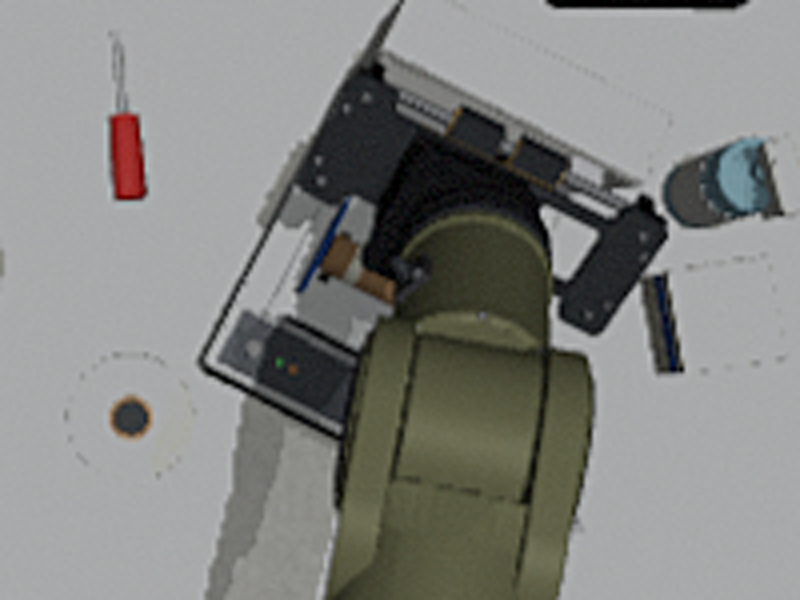

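The lid is at about 1.37 rad, past balance. I'll follow it a little further and then back off.

```bash
python3 -m creep '[{"tx":0.005,"ty":0,"tz":0.002,"rx":0,"ry":0,"rz":0},{"tx":0.006,"ty":0,"tz":0.0025,"rx":0,"ry":0,"rz":0},{"tx":0.006,"ty":0,"tz":0.003,"rx":0,"ry":0,"rz":0},{"tx":0.006,"ty":0,"tz":0.003,"rx":0,"ry":0,"rz":0},{"tx":0.006,"ty":0,"tz":0.004,"rx":0,"ry":0,"rz":0},{"tx":0.004,"ty":0,"tz":0.003,"rx":0,"ry":0,"rz":0},{"tx":0,"ty":0,"tz":0,"rx":0,"ry":0,"rz":0},{"tx":0,"ty":0,"tz":0,"rx":0,"ry":0,"rz":0},{"tx":0,"ty":0,"tz":0,"rx":0,"ry":0,"rz":0},{"tx":0,"ty":0,"tz":0,"rx":0,"ry":0,"rz":0}]' 
python3 -c "
from h import *
togo(push(1.4,32,past=18),toolR(32))
from cell import env
import cv2
cv2.imwrite('pics/b3.png',cv2.resize(env.read_camera('scene')['pixels'][140:340,180:400,::-1],None,fx=3,fy=3))"
```

```text
time_s: 10.58
tool_pos: [0.6257, -0.2274, 0.2708]
tool_rot: [180.0, -32.1, -26.1]
force: [-0.2, 0.5, 0.0]
grip_width: 0.0007
t 10.57 pos [ 0.6257 -0.2274  0.2708] F [-0.2  0.5  0. ] shift now-axes [-0.0282  0.0011 -0.0166] shift target-axes [-0.0282  0.0011 -0.0165] turn [-0.01 -0.11  0.03]
```

View pics/b3.png

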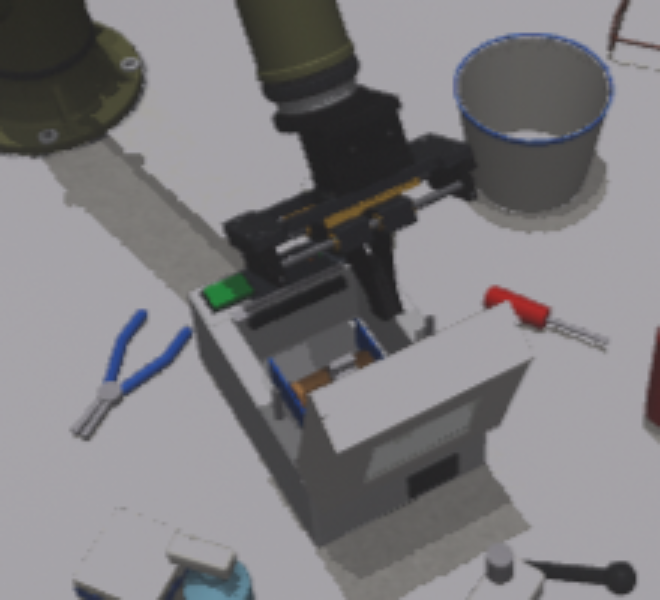

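The lid stands on its rear stop, with its top face at about (420,380) leaning back. The brown core is visible in the well at (325,380). I'll back off, straighten the tool and turn the jaws across the core.

```bash
python3 -m creep '[{"tx":-0.02,"ty":0,"tz":-0.02,"rx":0,"ry":0,"rz":0},{"tx":-0.03,"ty":0,"tz":-0.03,"rx":0,"ry":0,"rz":0},{"tx":-0.02,"ty":0,"tz":-0.02,"rx":0,"ry":-6,"rz":0},{"tx":0,"ty":0,"tz":0,"rx":0,"ry":-10,"rz":0},{"tx":0,"ty":0,"tz":0,"rx":0,"ry":-10,"rz":0},{"tx":0,"ty":0,"tz":0,"rx":0,"ry":-6,"rz":0},{"tx":0,"ty":0,"tz":0,"rx":0,"ry":0,"rz":-10},{"tx":0,"ty":0,"tz":0,"rx":0,"ry":0,"rz":-10},{"tx":0,"ty":0,"tz":0,"rx":0,"ry":0,"rz":-10},{"tx":0,"ty":0,"tz":0,"rx":0,"ry":0,"rz":-10},{"tx":0,"ty":0,"tz":0,"rx":0,"ry":0,"rz":-10},{"tx":0,"ty":0,"tz":0,"rx":0,"ry":0,"rz":-10},{"tx":0,"ty":0,"tz":0,"rx":0,"ry":0,"rz":-10},{"tx":0,"ty":0,"tz":0,"rx":0,"ry":0,"rz":-10},{"tx":0,"ty":0,"tz":0,"rx":0,"ry":0,"rz":-10},{"tx":0,"ty":0,"tz":0,"rx":0,"ry":0,"rz":0}]' 0.06 15
cat >> h.py <<'E'
def coreR(): return Ro.from_euler("z",PX[2]+np.pi/2)*Ro.from_euler("x",180,degrees=True)
E
python3 -c "
from h import *
togo(w((-6,0,57)),coreR())
from cell import env
print(env.get_obs()['qpos'].round(1))
import cv2
cv2.imwrite('pics/c1.png',cv2.resize(env.read_camera('scene')['pixels'][180:330,200:370,::-1],None,fx=4,fy=4,interpolation=2))
cv2.imwrite('pics/c2.png',cv2.resize(env.read_camera('top')['pixels'][125:275,300:500,::-1],None,fx=4,fy=4,interpolation=2))"
```

```text
time_s: 12.62
tool_pos: [0.5392, -0.185, 0.2929]
tool_rot: [179.9, 0.0, 63.8]
force: [0.3, -0.3, 0.2]
grip_width: 0.0602
t 12.62 pos [ 0.5392 -0.185   0.2929] F [ 0.3 -0.3  0.2] shift now-axes [-0.0009 -0.0011  0.2359] shift target-axes [-0.001  -0.0005  0.2359] turn [ 0.13  0.01 -0.08]
[ 19.6   7.7  -3.8  90.9   0.5  81.3 -10.4]
```

View pics/c1.png

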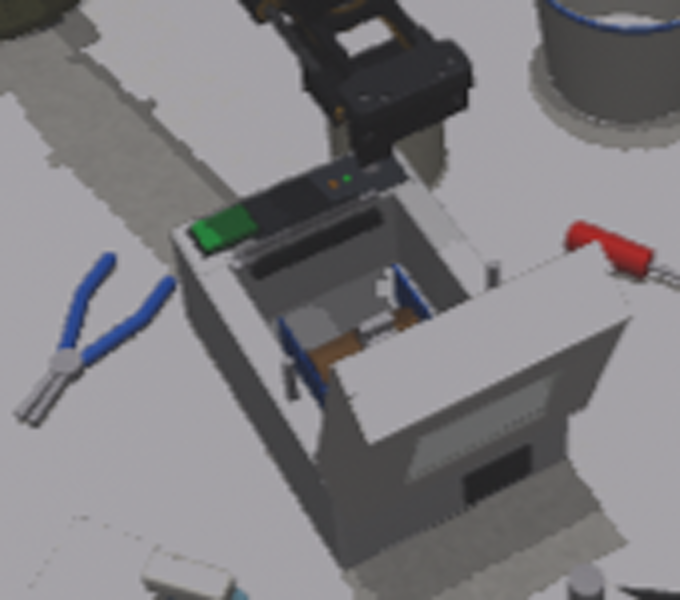

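View pics/c2.png

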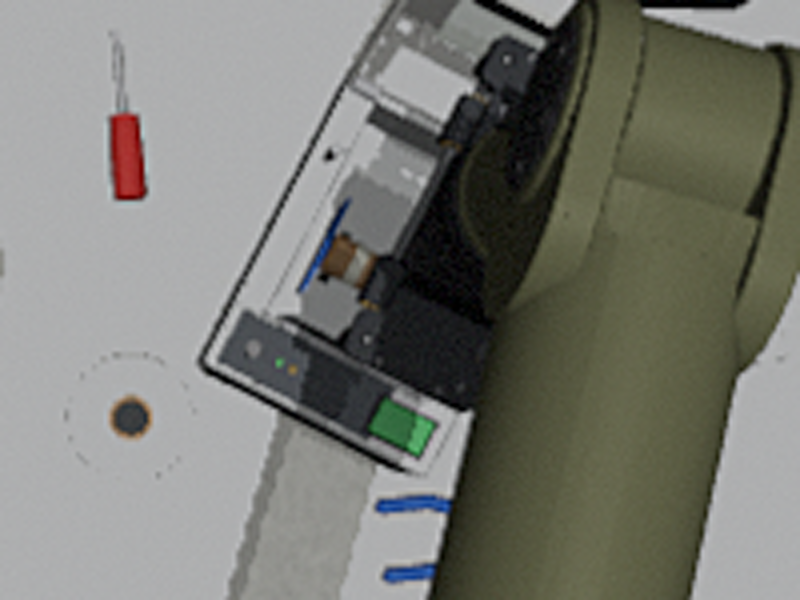

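```bash
python3 - <<'E'
from h import *
for y in (40,20,0):
    print(y,[((proj("top",w((x,y,38)))[0]-(300,125))*4+1.5).round() for x in (-20.5,10.5)])
for y in (40,0,-40):
    print(y,((proj("scene",w((-5,y,53.5)))[0]-(200,180))*4+1.5).round())
E
python3 -m creep '[{"tx":0,"ty":0,"tz":0.03,"rx":0,"ry":0,"rz":0},{"tx":-0.001,"ty":0,"tz":0.04,"rx":0,"ry":0,"rz":0},{"tx":0,"ty":0,"tz":0.04,"rx":0,"ry":0,"rz":0},{"tx":0,"ty":0,"tz":0.03,"rx":0,"ry":0,"rz":0},{"tx":0,"ty":0,"tz":0,"rx":0,"ry":0,"rz":0}]'
python3 -c "
from h import *
togo(w((-6,0,57)),coreR())
from cell import env
import cv2
cv2.imwrite('pics/c3.png',cv2.resize(env.read_camera('scene')['pixels'][180:330,200:370,::-1],None,fx=4,fy=4,interpolation=2))"
```

```text
40 [array([317., 269.]), array([336., 232.])]
20 [array([341., 281.]), array([360., 244.])]
0 [array([365., 293.]), array([384., 256.])]
40 [412. 311.]
0 [362. 335.]
-40 [311. 360.]
time_s: 13.35
tool_pos: [0.5371, -0.1854, 0.1504]
tool_rot: [-179.8, 0.1, 63.8]
force: [0.5, 0.1, -0.0]
grip_width: 0.0602
t 13.35 pos [ 0.5371 -0.1854  0.1504] F [ 0.5  0.1 -0. ] shift now-axes [0.0004 0.0014 0.0934] shift target-axes [0.0003 0.0011 0.0934] turn [-0.19  0.06 -0.07]
```

View pics/c3.png

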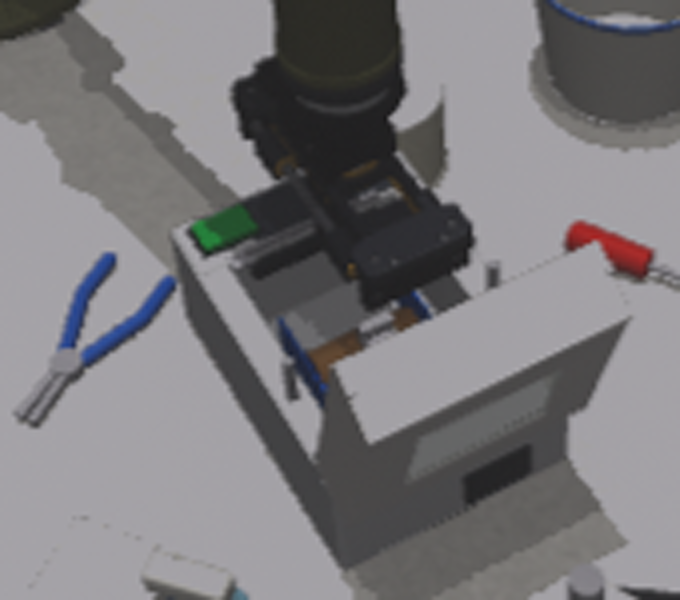

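The core matches its predicted place. I'll go down, slowing towards the end.

```bash
python3 -m creep '[{"tx":0,"ty":0.001,"tz":0.025,"rx":0,"ry":0,"rz":0},{"tx":0,"ty":0,"tz":0.025,"rx":0,"ry":0,"rz":0},{"tx":0,"ty":0,"tz":0.02,"rx":0,"ry":0,"rz":0},{"tx":0,"ty":0,"tz":0.01,"rx":0,"ry":0,"rz":0},{"tx":0,"ty":0,"tz":0,"rx":0,"ry":0,"rz":0}]'
python3 -m creep '[{"tx":0,"ty":0,"tz":0.005,"rx":0,"ry":0,"rz":0},{"tx":0,"ty":0,"tz":0.005,"rx":0,"ry":0,"rz":0},{"tx":0,"ty":0,"tz":0.002,"rx":0,"ry":0,"rz":0},{"tx":0,"ty":0,"tz":0,"rx":0,"ry":0,"rz":0}]'
python3 -c "
from h import *
togo(w((-6,0,57)),coreR())
from cell import env
import cv2
cv2.imwrite('pics/c4.png',cv2.resize(env.read_camera('scene')['pixels'][180:330,200:370,::-1],None,fx=4,fy=4,interpolation=2))"
```

```text
time_s: 14.02
tool_pos: [0.5404, -0.1866, 0.0735]
tool_rot: [179.8, 0.0, 63.8]
force: [-0.0, -0.9, 0.1]
grip_width: 0.0602
time_s: 14.52
tool_pos: [0.5402, -0.1861, 0.0608]
tool_rot: [179.9, -0.0, 63.9]
force: [0.4, 0.3, 0.1]
grip_width: 0.0604
t 14.53 pos [ 0.5402 -0.1861  0.0608] F [0.4 0.3 0.1] shift now-axes [-0.0004 -0.0019  0.0038] shift target-axes [-0.0004 -0.0019  0.0038] turn [ 0.11 -0.02  0.03]
```

View pics/c4.png

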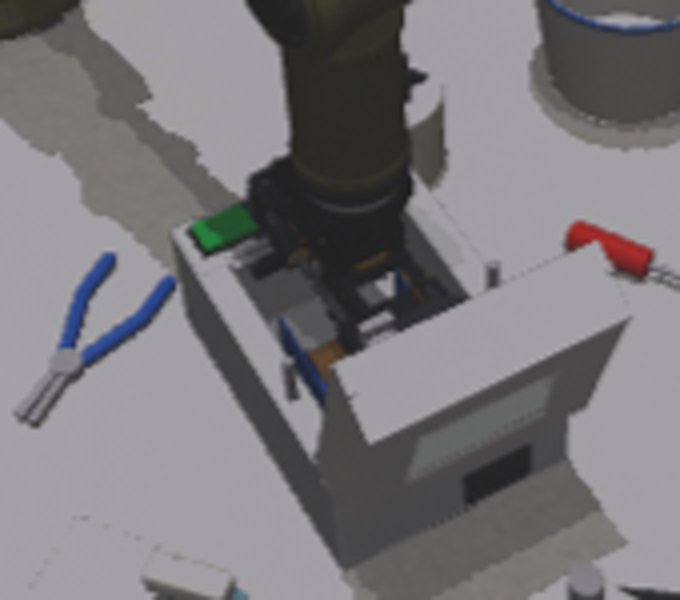

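There's no contact, and the jaws straddle the core in front of the open lid. I'll go 4 mm lower and close.

```bash
python3 -m creep '[{"tx":0,"ty":-0.002,"tz":0.002,"rx":0,"ry":0,"rz":0},{"tx":0,"ty":0,"tz":0.002,"rx":0,"ry":0,"rz":0},{"tx":0,"ty":0,"tz":0,"rx":0,"ry":0,"rz":0}]'
python3 -m creep '[{"tx":0,"ty":0,"tz":0,"rx":0,"ry":0,"rz":0},{"tx":0,"ty":0,"tz":0,"rx":0,"ry":0,"rz":0},{"tx":0,"ty":0,"tz":0,"rx":0,"ry":0,"rz":0},{"tx":0,"ty":0,"tz":0,"rx":0,"ry":0,"rz":0},{"tx":0,"ty":0,"tz":0,"rx":0,"ry":0,"rz":0},{"tx":0,"ty":0,"tz":0,"rx":0,"ry":0,"rz":0}]' 0.01 15
```

```text
time_s: 14.95
tool_pos: [0.5384, -0.185, 0.0567]
tool_rot: [179.9, -0.0, 63.9]
force: [1.0, 3.0, -0.5]
grip_width: 0.0596
time_s: 15.7
tool_pos: [0.5389, -0.1854, 0.057]
tool_rot: [179.8, -0.0, 63.8]
force: [2.4, 3.3, -1.0]
grip_width: 0.0307
```

The width is 30.7 mm, so the core is gripped at its diameter. I'll lift it slowly.

```bash
python3 -m creep '[{"tx":0,"ty":0,"tz":-0.004,"rx":0,"ry":0,"rz":0},{"tx":0,"ty":0,"tz":-0.008,"rx":0,"ry":0,"rz":0},{"tx":0,"ty":0,"tz":-0.015,"rx":0,"ry":0,"rz":0},{"tx":0,"ty":0,"tz":-0.02,"rx":0,"ry":0,"rz":0},{"tx":0,"ty":0,"tz":-0.025,"rx":0,"ry":0,"rz":0},{"tx":0,"ty":0,"tz":-0.025,"rx":0,"ry":0,"rz":0},{"tx":0,"ty":0,"tz":-0.025,"rx":0,"ry":0,"rz":0},{"tx":0,"ty":0,"tz":-0.025,"rx":0,"ry":0,"rz":0},{"tx":0,"ty":0,"tz":-0.025,"rx":0,"ry":0,"rz":0},{"tx":0,"ty":0,"tz":-0.02,"rx":0,"ry":0,"rz":0},{"tx":0,"ty":0,"tz":0,"rx":0,"ry":0,"rz":0},{"tx":0,"ty":0,"tz":0,"rx":0,"ry":0,"rz":0}]'
python3 -c "
from h import *
togo([.5395,.177,.195],coreR())
from cell import env
import cv2
cv2.imwrite('pics/d1.png',cv2.resize(env.read_camera('scene')['pixels'][140:330,180:400,::-1],None,fx=3,fy=3,interpolation=2))"
```

```text
time_s: 17.2
tool_pos: [0.5372, -0.1858, 0.2484]
tool_rot: [179.9, 0.0, 63.8]
force: [-0.6, -0.3, 0.6]
grip_width: 0.0308
t 17.2 pos [ 0.5372 -0.1858  0.2484] F [-0.6 -0.3  0.6] shift now-axes [ 0.3267 -0.158   0.0529] shift target-axes [ 0.3266 -0.158   0.0534] turn [0.07 0.05 0.  ]
```

View pics/d1.png

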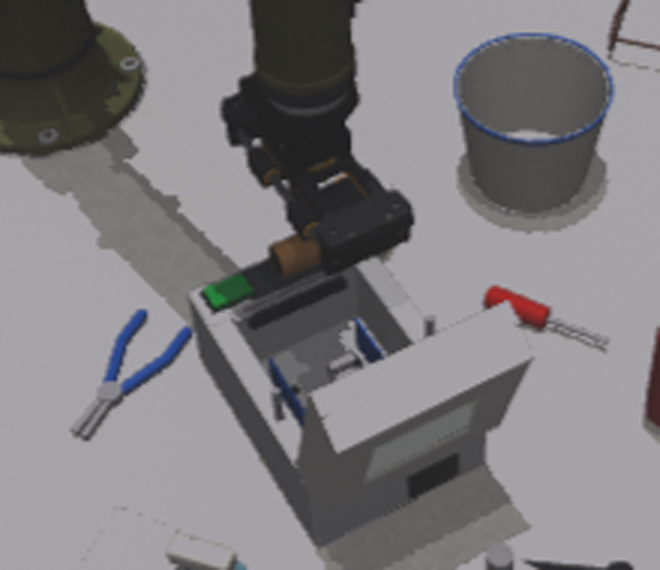

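The core is held across the jaws at (295,255) and the well is empty. I'll carry it to the bin.

```bash
python3 -m creep '[{"tx":0.02,"ty":-0.01,"tz":0,"rx":0,"ry":0,"rz":0},{"tx":0.035,"ty":-0.017,"tz":0,"rx":0,"ry":0,"rz":0},{"tx":0.04,"ty":-0.019,"tz":0,"rx":0,"ry":0,"rz":0},{"tx":0.04,"ty":-0.019,"tz":0,"rx":0,"ry":0,"rz":0},{"tx":0.04,"ty":-0.019,"tz":0,"rx":0,"ry":0,"rz":0},{"tx":0.04,"ty":-0.019,"tz":0,"rx":0,"ry":0,"rz":0},{"tx":0.04,"ty":-0.019,"tz":0,"rx":0,"ry":0,"rz":0},{"tx":0.04,"ty":-0.019,"tz":0,"rx":0,"ry":0,"rz":0},{"tx":0.032,"ty":-0.017,"tz":0,"rx":0,"ry":0,"rz":0},{"tx":0,"ty":0,"tz":0.02,"rx":0,"ry":0,"rz":0},{"tx":0,"ty":0,"tz":0.03,"rx":0,"ry":0,"rz":0},{"tx":0,"ty":0,"tz":0,"rx":0,"ry":0,"rz":0},{"tx":0,"ty":0,"tz":0,"rx":0,"ry":0,"rz":0}]'
python3 -c "
from h import *
togo([.5395,.177,.11],coreR())
from cell import env
import cv2
cv2.imwrite('pics/d2.png',cv2.resize(env.read_camera('scene')['pixels'][100:300,220:440,::-1],None,fx=3,fy=3,interpolation=2))"
```

```text
time_s: 18.88
tool_pos: [0.5404, 0.1776, 0.1989]
tool_rot: [179.9, 0.0, 63.8]
force: [0.2, 0.3, 0.3]
grip_width: 0.0305
t 18.88 pos [0.5404 0.1776 0.1989] F [0.2 0.3 0.3] shift now-axes [-0.0009 -0.0007  0.0889] shift target-axes [-0.0009 -0.0006  0.0889] turn [0.11 0.   0.02]
```

View pics/d2.png

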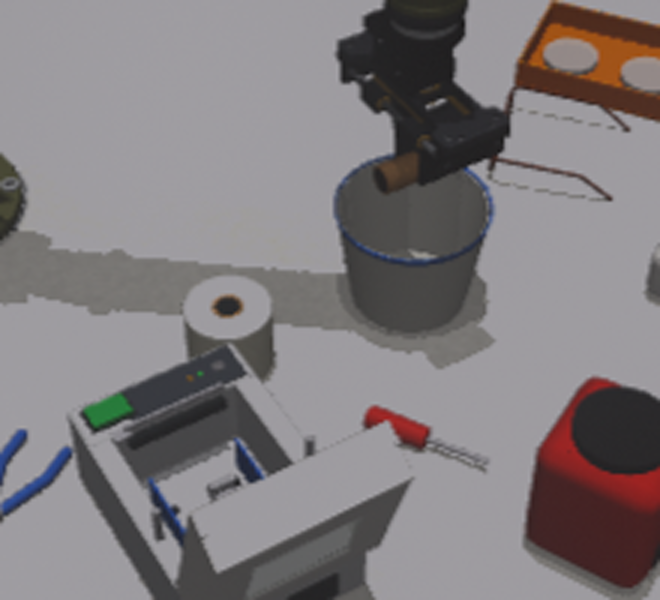

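The core at (395,175) is over the bin mouth. I'll lower it into the bin and release.

```bash
python3 -m creep '[{"tx":0,"ty":0,"tz":0.03,"rx":0,"ry":0,"rz":0},{"tx":0,"ty":0,"tz":0.03,"rx":0,"ry":0,"rz":0},{"tx":0,"ty":0,"tz":0.022,"rx":0,"ry":0,"rz":0},{"tx":0,"ty":0,"tz":0,"rx":0,"ry":0,"rz":0},{"tx":0,"ty":0,"tz":0,"rx":0,"ry":0,"rz":0}]'
python3 -m creep '[{"tx":0,"ty":0,"tz":0,"rx":0,"ry":0,"rz":0},{"tx":0,"ty":0,"tz":0,"rx":0,"ry":0,"rz":0},{"tx":0,"ty":0,"tz":0,"rx":0,"ry":0,"rz":0},{"tx":0,"ty":0,"tz":0,"rx":0,"ry":0,"rz":0},{"tx":0,"ty":0,"tz":-0.02,"rx":0,"ry":0,"rz":0},{"tx":0,"ty":0,"tz":-0.04,"rx":0,"ry":0,"rz":0},{"tx":0,"ty":0,"tz":-0.05,"rx":0,"ry":0,"rz":0},{"tx":0,"ty":0,"tz":-0.05,"rx":0,"ry":0,"rz":0},{"tx":-0.05,"ty":0,"tz":0,"rx":0,"ry":0,"rz":0},{"tx":-0.05,"ty":0,"tz":0,"rx":0,"ry":0,"rz":0},{"tx":0,"ty":0,"tz":0,"rx":0,"ry":0,"rz":0},{"tx":0,"ty":0,"tz":0,"rx":0,"ry":0,"rz":0},{"tx":0,"ty":0,"tz":0,"rx":0,"ry":0,"rz":0},{"tx":0,"ty":0,"tz":0,"rx":0,"ry":0,"rz":0}]' 0.06
python3 -c "
from cell import env
import cv2
cv2.imwrite('pics/e1.png',env.read_camera('scene')['pixels'][:,:,::-1])
cv2.imwrite('pics/e2.png',env.read_camera('top')['pixels'][:,:,::-1])"
```

```text
time_s: 19.55
tool_pos: [0.5414, 0.178, 0.1182]
tool_rot: [179.8, -0.1, 63.8]
force: [0.3, 0.8, -0.1]
grip_width: 0.0306
time_s: 21.3
tool_pos: [0.4962, 0.0891, 0.2763]
tool_rot: [179.9, 0.0, 64.0]
force: [-0.3, 0.7, -0.9]
grip_width: 0.06
```

View pics/e1.png

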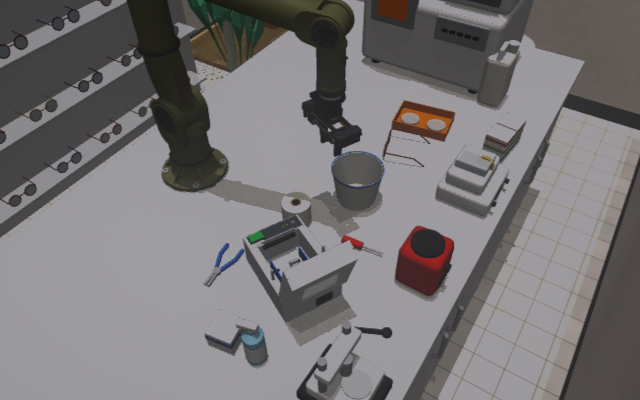

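View pics/e2.png

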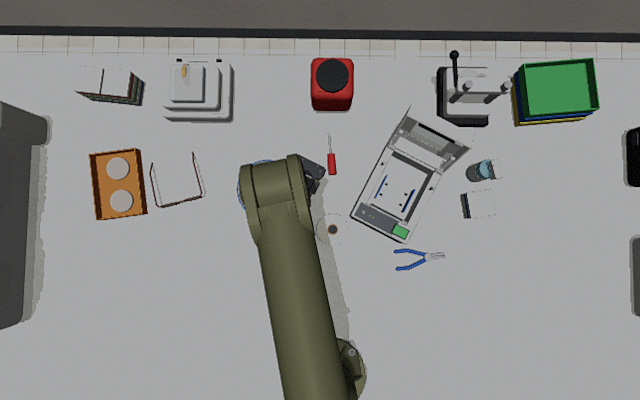

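The bin is hidden by the arm. I'll move a bit further off to see inside.

```bash
python3 -m creep '[{"tx":-0.04,"ty":0,"tz":0,"rx":0,"ry":0,"rz":0},{"tx":-0.05,"ty":-0.01,"tz":0,"rx":0,"ry":0,"rz":0},{"tx":-0.05,"ty":-0.01,"tz":0,"rx":0,"ry":0,"rz":0},{"tx":0,"ty":0,"tz":0,"rx":0,"ry":0,"rz":0},{"tx":0,"ty":0,"tz":0,"rx":0,"ry":0,"rz":0}]'
python3 -c "
from cell import env
import cv2
from h import *
a=env.read_camera('top')['pixels'][:,:,::-1]
cv2.imwrite('pics/e3.png',cv2.resize(a[90:270,220:470],None,fx=3,fy=3,interpolation=2))
print(env.get_obs()['force'])
for th in (1.7,1.75,1.85): print(th,[((proj('top',edge(th,y,172))[0]-(220,90))*3+1).round() for y in (88,-88)])"
```

```text
time_s: 22.02
tool_pos: [0.4168, -0.0282, 0.2767]
tool_rot: [179.9, -0.0, 63.9]
force: [0.1, 0.5, 0.1]
grip_width: 0.0601
[-0.27421604  0.38326874  0.80430422]
1.7 [array([545.,  95.]), array([743., 194.])]
1.75 [array([549.,  86.]), array([747., 185.])]
1.85 [array([557.,  69.]), array([755., 168.])]
```

View pics/e3.png

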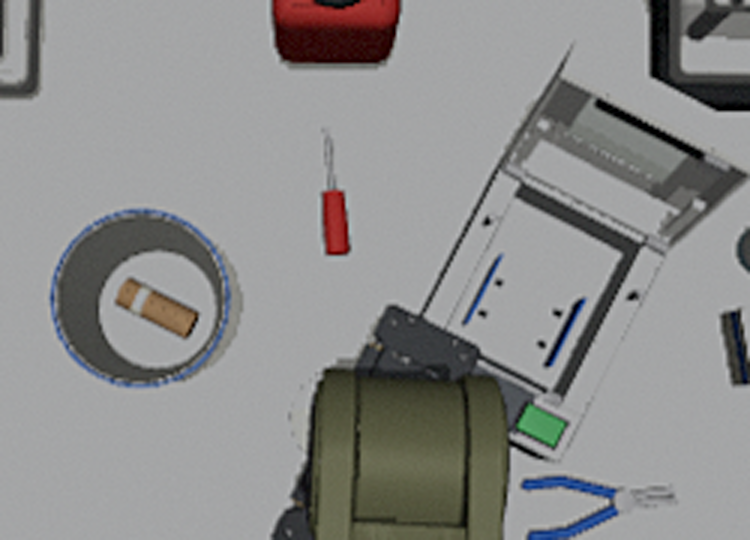

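The core lies on the bin floor at (158,307), the button is up, and the lid stands open. I'll check its angle once more from the scene view.

```bash
python3 -c "
import cv2
from h import *
a=cv2.imread('pics/e1.png')
cv2.imwrite('pics/e4.png',cv2.resize(a[205:325,230:370],None,fx=5,fy=5,interpolation=2))
for th in (1.65,1.75,1.85,1.95): print(th,[((proj('scene',edge(th,y,172))[0]-(230,205))*5+2).round() for y in (88,-88)])"
```

```text
1.65 [array([559., 111.]), array([233., 266.])]
1.75 [array([579., 138.]), array([251., 295.])]
1.85 [array([598., 166.]), array([269., 326.])]
1.95 [array([617., 196.]), array([287., 359.])]
```

View pics/e4.png

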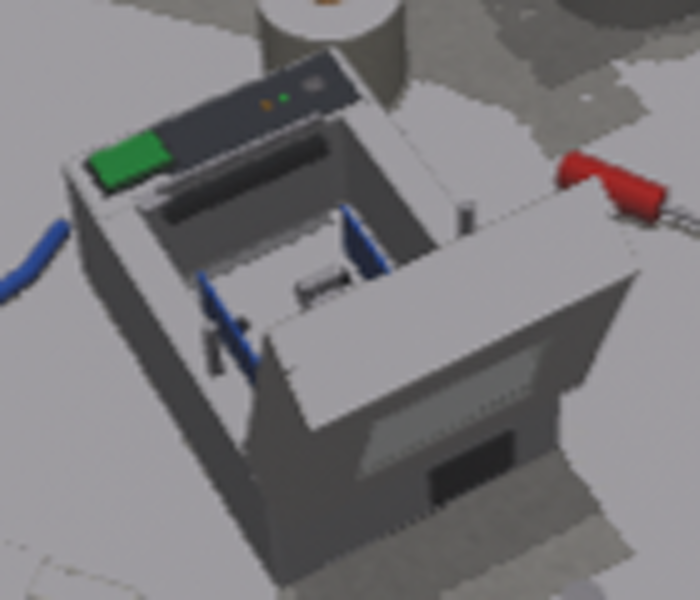

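The lid's edge corners at (600,178) and (268,335) match 1.85 rad, so it is on its stop. I'll hand in.

```bash
python3 -c "
from cell import env
print(env.sign_off())"
```

```text
the job is handed in; nothing more can be done
None
```

The job is done and handed in at about 22 s of the 64 s allowed; the hand-in reports no verdict.

I pressed the green release with closed fingers and the lid popped up to about 0.6 rad. I then swung it back slowly with the fingers hooked under its front edge. The core came out gripped across its middle at 30.7 mm, and I let it go low inside the bin.

**Last checks:**
- **Lid:** the scene view matches 1.85 rad, on its stop. The top view suggested nearer 1.80 rad, a small disagreement but still above the 1.75 needed.
- **Button:** it looks up again in both views.
- **Core:** it lies on the bin floor.
- **Other things on the counter:** none looked moved in the views after the drop. I compared these by eye and did not measure them.
- **Robot:** the gripper was empty and clear of everything, with under 1 N on the wrist.

**On the way:**
- **Wrong first tilt:** the 40° tilt I first asked for was out of reach. The arm stopped at about 32° and dipped near the front deck, with about 4 N on the tool and possibly a light touch there. I used the 32° tilt for the lid.
- **Side force while gripping:** about 3–4 N showed on the wrist as I gripped the core in the well, and it was gone after the lift.

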